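# Turn a bottle's barcode to the reader, then lift it and hold it level at the window

## Robot

A 6-joint arm with a two-finger parallel gripper is mounted at the origin on a cart in front of the work surface, level with it; the furniture and walls round the work are solid. World frame = base frame: x ahead of the robot, y to its left, z up, the work surface at z = 0. Lengths are in mm, angles in degrees, forces in N, time in s.
With the tool pointing down it reaches from about 300 to 850 mm from the base axis. Payload 4.2 kg.
Tool frame: the origin (TCP) lies between the finger pads; the fingertips stand 14 mm ahead of it and the grasp point (between the pads) lies 5 mm behind it; z points along the fingers, y is the line along which they close (so a half turn about z gives the same grasp; the last joint's range is limited). The gripper opens to 91 mm and grips with 3 to 60 N. Pads are 32 mm wide; open, the fingers measure 118 mm over their backs; the gripper's body (76 mm by 178 mm) begins 60 mm behind the grasp point.
Start: joints at [71.734, 18.312, 89.639, -0, 72.044, -1.146], TCP at [169.267, 549.537, 227.976] pointing down, gripper open.
Joint ranges: [-177.97, 177.97], [-48.28, 115.42], [12.27, 149.76], [-77.06, 257.06], [2.81, 150.46], [-146.56, 146.56]. Speed limits (degrees/s): [147.25, 147.25, 180, 180, 180, 180].

## Interface

Orientations are given as [roll, pitch, yaw] about the fixed x, y, z axes, in that order (R = Rz(yaw) Ry(pitch) Rx(roll)).
In Python, from workcell import * gives the robot as it stands. The module is installed in compiled form; this text tells all that it offers.
- The arm moves only by the tool send_rows, never from a script. Its argument "deltas" is a list of rows, each a list of 2 entries, a list of its own where there are three numbers: the shift along the tool's x, y, z normalised to -1 to 1, where 1 is 0.5 m, then the turn, a rotation vector about the tool's x, y, z normalised to -1 to 1, where 1 is 0.5 rad. A call has 1 to 10 rows; each row shifts and turns the commanded pose from where the row before left it, along the tool's axes as they then stand; what a row does not reach is not made up. A row lasts 1/10 s, in which the tool goes at most 50 mm and 8.59 degrees, less where a joint would pass 70% of its speed; a pose out of reach is approached as far as the arm can. A call with a number of a shift or a turn outside -1 to 1 is refused whole. A call with a gripper value outside its range is refused whole. "grip" is the closure, from 0 (fully open) to 1 (shut), set as the call begins (left out, the last holds). The fingers move at their own pace and stop on an object; "grip_force" is the grip in N (left out, the last holds). Time passes only in rows, so rows that do not move let the fingers close. It gives the time, the measured TCP pose, the force, the opening and the grip force at its end, in the units of the state.
- state(): the state, without advancing time (a new reading comes with each control period).
- grab_frame(name): name is "side" or "top" or "wrist"; returns the picture (400x640x3 uint8, red, green, blue); there is no depth.
- calibration(name): a dict with "mtx" (3x3 intrinsics, pixels), "R" (3x3) and "t" (3): a world point X has camera coordinates R X + t. Camera axes: x right, y down, z forward; pixel columns grow to the right and rows downward; lengths in mm; the calibration is good to about 2 mm. A picture is of the moment at which its call begins: read the wrist's pose just before it. calibration takes no time and is no camera call; for the wrist camera it gives the pose at the moment of the call.
- job_done(): hands the job in; it is judged then, once.
Trained networks look in the newest picture that a camera, given by its name, has taken for a name from the list of things; names that differ only in an ending like _2 or _b are one class to them, and where a whole thing is asked for, a point or a joint stands for the part that bears it (a point fixed in the world has none). Each returns a list of dicts, best first, with "p" (0 to 1); they miss things now and then, are a little off and sometimes report something else, mostly with a low value. They report only what shows in the picture. A call takes as long as a camera call. They do not tell look-alikes from the thing itself.
- trace(camera, label): "pixels" (400x640 bool, what is visible of it) and "bbox" ([left, top, width, height] in pixels, round what is visible of it).
The state is a dict: "time_s": time; "qpos": joint angles; "qvel": joint speeds; "effort": joint torques, N m; "ee_pos": TCP position; "ee_rot": TCP orientation; "force": force on the tool from outside, world axes, zero at the start; "torque": the same for the moment, N m; "gripper_width": finger opening in mm; "gripper_force": force on a finger pad.
Only numpy, scipy, OpenCV 4.12 (cv2) and the standard library are available. Lean on these libraries where they do the work, as an engineer would, in place of code of your own. Each camera call takes 0.05 s, during which the arm holds its last target. There are 200 camera calls.

## Task

Check the amber bottle in at the blue barcode reader: while the bottle still stands in the recess of the reader's base plate, turn it until its yellow barcode sticker faces the reader's window squarely. Then lift it straight up and hold it upright and still above the recess, with the middle of the sticker level with the middle of the window and still facing it. Finish while holding the bottle there, and leave the plaster tooth model, the dropper bottle and the roll of tape near it alone.

Things in the scene. Friction and masses are not known exactly. Their poses are not given: they have to be found in the camera images.
- bottle: loose amber bottle (0.1 kg), round, 45 mm across up to about 60 mm above its foot, narrowing to the cap: white, round, 26 mm across, 78 to 94 mm above the foot. Origin: centre of the foot; z up. A yellow barcode sticker, 22 x 26 mm, sits on its -y side, in the middle of a wide paper label; a yellow dot on top of the cap, off its centre, lies towards the sticker
- code (a point): middle of the yellow barcode sticker: 23 mm out from the bottle's axis on its -y side, 30 mm above its foot
- reader: fixed barcode reader: base plate 270 x 116 x 14 mm (x -55 to +215 mm) on the bench, with a round recess 50 mm wide, 6 mm deep, floor 8 mm above the bench, where the bottle stands. A column bears the blue head, 96 mm wide (y), 56 mm deep, 122 to 208 mm above the bench, front face at x = 155 mm. Origin: bench level under the recess centre; x points to the head, z up
- window (a point): middle of the dark reading window with a red light bar on the head's front face, which looks along the reader's -x at the bottle: 153 mm in x from the recess centre, 165 mm above the bench
- plaster_model: loose white plaster tooth model, 65 x 73 x 32 mm, a bystander; origin at the centre of its underside
- dropper_bottle: loose small white dropper bottle, 28 mm across, 62 mm high, a bystander; origin at the centre of its underside
- tape: loose roll of buff tape lying flat, 81 mm across, 19 mm high, a bystander; origin at the centre of its underside
Mind the look-alikes: they are no part of the job. What is shaped like the bottle but pink is not meant.

How it is judged:
By the outcome, as a careful person would: the job done as asked, in the order asked, and still so for the second after the job is handed in, while the arm keeps its last pose, push and grip.
It also fails if it takes over 51 s, if anything falls off the work surface, if the arm or the gripper's body presses on something with over 40 N, if the wrist force passes 120 N, or if a joint passes its speed limit or range.

## Working session

There is one attempt and no reset: what is moved stays moved. The work goes in short steps, Python scripts to look and compute and a tool call to move; the robot and the scene stay as the last step left them, time stands still between calls to the robot, and variables do not carry over. Pictures are saved under pics/ and viewed, at most 10 in all, crops included, and the job is handed in when it is done.

Besides the shell and the picture viewer there is one more tool, called by a JSON object that holds its "op" and its "data", one argument or row to a line. send_rows: Moves the arm, as the interface text tells. Scaled input: -1 to 1 covers 0.5 m each way for a shift and 0.5 rad each way for a turn. Its arguments: {"type":"object","properties":{"deltas":{"type":"array","items":{"type":"array"}},"grip":{"type":"number"},"grip_force":{"type":"number"}},"required":["deltas"]}

```bash
mkdir -p pics
python3 - <<'E'
from workcell import *
import cv2,numpy as np
s=state();print(s)
ims=[]
for c in ("side","top","wrist"):
    im=grab_frame(c); cv2.imwrite(f"pics/{c}0.png",im[:,:,::-1])
    k=calibration(c);print(c,k["mtx"].tolist(),np.round(-k["R"].T@k["t"],1))
    for l in ("bottle","code","reader","window","plaster_model","dropper_bottle","tape"):
        try: print(c,l,[(round(d["p"],2),d["bbox"]) for d in trace(c,l)])
        except Exception as e: print(l,e)
    ims.append(im)
E
```

```text
{'time_s': 0.0, 'qpos': array([ 7.17329447e+01,  1.83513824e+01,  8.97070569e+01,  3.81302687e-04,
        7.20438288e+01, -1.14562559e+00]), 'qvel': array([ 0.18697479, -0.04555906, -0.01224065,  0.07829066,  0.12847744,
       -0.08461829]), 'effort': array([-1.62465796e-03, -4.12478650e+01, -2.31964481e+01,  7.23564718e-02,
        4.60922986e-02, -1.50880983e-04]), 'ee_pos': array([169.12053072, 549.05666136, 227.11844692]), 'ee_rot': array([-1.79897760e+02, -2.40715433e-03,  1.62878450e+02]), 'force': array([ 0.02872784, -0.04041326, -0.12424733]), 'torque': array([ 0.00672573, -0.00662952,  0.04859179]), 'gripper_force': 0.0, 'gripper_width': 91.27325632923747}
side [[367.70610630521486, 0.0, 319.0557280084089], [0.0, 367.70610630521486, 198.73760139792697], [0.0, 0.0, 1.0]] [398.  681.8 558.9]
side bottle [(0.91, [349.9, 196.5, 19.6, 33.9]), (0.78, [329.0, 220.7, 23.4, 41.6])]
side code [(0.93, [347.3, 193.7, 22.4, 36.5]), (0.59, [334.3, 219.2, 19.0, 42.4])]
side reader [(0.92, [245.3, 171.7, 121.8, 100.7]), (0.73, [315.5, 181.5, 27.7, 15.7])]
side window [(0.71, [243.7, 169.3
[... 403 characters left out ...]
, [303.1, 220.2, 18.2, 14.5])]
top code [(0.61, [303.9, 217.2, 18.4, 18.6]), (0.52, [359.4, 223.2, 12.2, 19.1])]
top reader [(0.63, [269.2, 125.7, 68.3, 125.5]), (0.49, [211.0, 220.0, 28.8, 25.2])]
top window [(0.79, [270.9, 128.0, 66.9, 123.9])]
top plaster_model [(0.77, [212.6, 218.4, 30.9, 24.0])]
top dropper_bottle [(0.51, [223.1, 172.8, 12.7, 10.3]), (0.19, [271.0, 126.7, 66.8, 123.3])]
top tape [(0.93, [407.2, 173.3, 31.5, 31.0])]
wrist [[301.09119496410057, 0.0, 315.8132551178048], [0.0, 301.09119496410057, 197.76917775078275], [0.0, 0.0, 1.0]] [105.4 569.6 385.4]
wrist bottle []
wrist code []
wrist reader []
wrist window []
wrist plaster_model []
wrist dropper_bottle []
wrist tape []
```

View pics/top0.png

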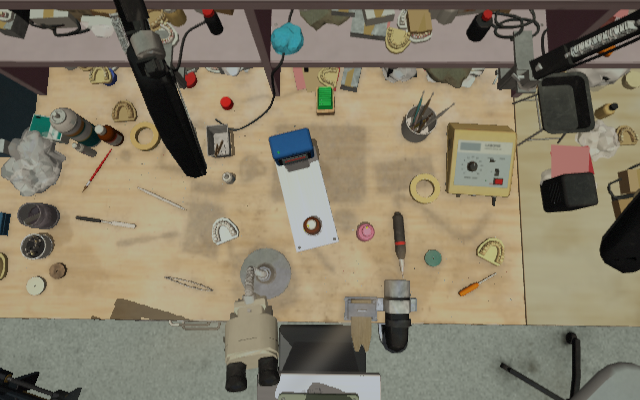

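View pics/side0.png

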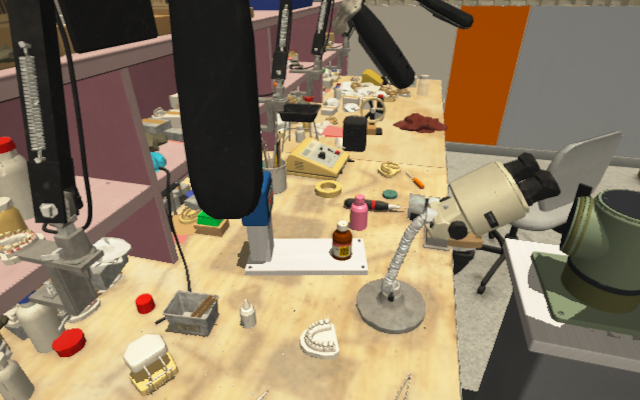

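The top view shows the amber bottle at (312,225), standing on the white plate with the blue head at (291,146). In the side view it is at (342,241). The look-alike is pink, at top (366,231) and side (359,212). I pick the amber one because it is amber and stands in the recess, and I'll confirm that in an enlarged crop.

Run:
```python
from workcell import *
import cv2,numpy as np
t=cv2.imread("pics/top0.png");s=cv2.imread("pics/side0.png")
a=cv2.resize(t[205:255,280:345],None,fx=9,fy=9,interpolation=cv2.INTER_CUBIC)[:450,:390]
a=cv2.resize(t[208:252,285:345],(390,286),interpolation=cv2.INTER_CUBIC)
a2=cv2.resize(t[125:255,265:345],(390//2*2,300),interpolation=cv2.INTER_CUBIC)
b=cv2.resize(s[215:280,310:375],(400,400),interpolation=cv2.INTER_CUBIC)
o=np.zeros((590,800,3),np.uint8);o[:286,:390]=a;o[290:590,:390]=a2;o[:400,395:795]=b
cv2.imwrite("pics/crop1.png",o)
for c in("top","side"):
    k=calibration(c);print(c,k["R"].round(3).tolist(),k["t"].round(1))
def ray(c,uv,z):
    k=calibration(c);d=k["R"].T@np.linalg.inv(k["mtx"])@[*uv,1];o=-k["R"].T@k["t"];return (o+d*(z-o[2])/d[2]).round(1)
print(ray("top",(312,225),60),ray("side",(342,259),8),ray("top",(366,231),60),ray("top",(291,146),208))
```

```text
top [[0.01, -1.0, -0.017], [-0.99, -0.007, -0.14], [0.14, 0.018, -0.99]] [  -8.3  596.9 1063.9]
side [[-0.966, -0.26, -0.012], [-0.122, 0.494, -0.861], [0.23, -0.83, -0.509]] [568.4 192.6 758.6]
[529.2  20.3  60. ] [524.6  34.2   8. ] [ 514.9 -118.2   60. ] [697.3  64.5 208. ]
```

View pics/crop1.png

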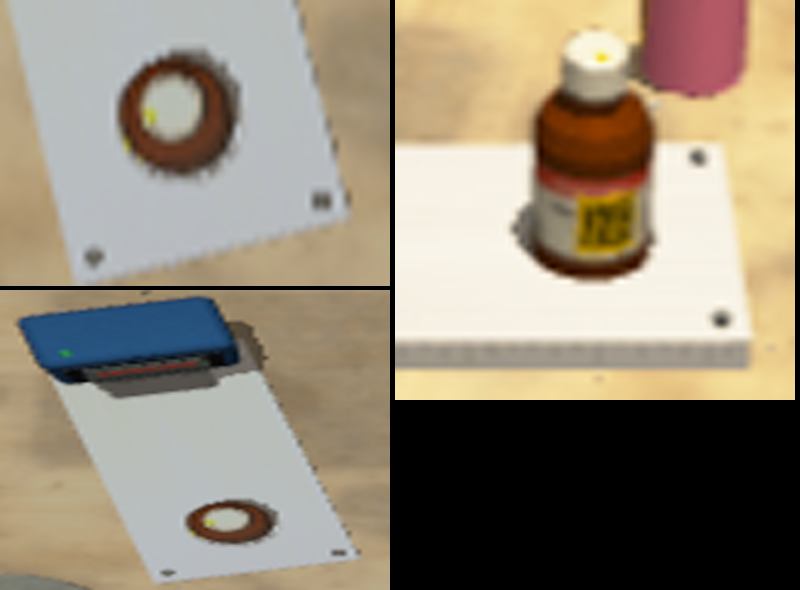

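The crop confirms it: amber glass, white cap with a yellow dot, and the yellow sticker, standing in the recess of the white plate. The sticker faces roughly +y. Next I check the clearance to the microscope and get rough headings.

```bash
cat > h.py <<'E'
from workcell import *
import cv2,numpy as np
def cal(c):
    k=calibration(c);return k["mtx"],k["R"],k["t"]
def ray(c,uv,z):
    M,R,t=cal(c);d=R.T@np.linalg.inv(M)@[*uv,1];o=-R.T@t;return (o+d*(z-o[2])/d[2])
def tri(a,ua,b,ub,ka=None,kb=None):
    P=[]
    for c in(ka or cal(a),kb or cal(b)):
        P.append(c[0]@np.c_[c[1],c[2]])
    X=cv2.triangulatePoints(P[0],P[1],np.float64(ua),np.float64(ub)).ravel();X=X[:3]/X[3]
    e=[np.linalg.norm((p@[*X,1])[:2]/(p@[*X,1])[2]-u) for p,u in zip(P,(ua,ub))]
    return X.round(1),np.round(e,1)
def proj(c,X):
    M,R,t=cal(c);q=M@(R@np.asarray(X,float)+t);return q[:2]/q[2]
E
python3 - <<'E'
from h import *
for n,a,b in [("disc",(265,272),(391,303)),("neck",(250,290),(418,205)),("body",(250,325),(475,190)),("eye",(237,378),(555,155)),("cap",(311.5,223),(342,225)),("pinkcap",(366,230),(359,200))]:
    print(n,*tri("top",a,"side",b))
M,R,t=cal("wrist");print(R.round(3))
# plate corners top, z=14
T=lambda u,v:ray("top",u and (u,v),14)
c=[ray("top",p,14).round(1) for p in((299,249.5),(338,241),(285+15/6.5,208+225/6.5),(285+320/6.5,208+200/6.5))];print(c)
E
```

```text
disc [405.2 145.3  11.2] [0.8 1.4]
neck [377.5 141.7 239.6] [0.4 0.6]
body [304.2 133.7 274. ] [3.4 5.5]
eye [218.5 143.2 346.2] [6.3 9.9]
cap [530.5  20.2  92.7] [0.4 0.6]
pinkcap [ 515.2 -116.5   80.4] [0.4 0.5]
[[ 0.295  0.956  0.001]
 [ 0.928 -0.287  0.236]
 [ 0.226 -0.069 -0.972]]
[array([467.3,  56. ,  14. ]), array([490.8, -47.7,  14. ]), array([485.3,  87.5,  14. ]), array([496.6, -37.6,  14. ])]
```

Run:
```python
from h import *
print(proj("top",(169,549,228)),proj("top",(169,549,500)),proj("side",(169,549,228)))
for n,a,b in [("lampend",(195,172),(215,213)),("lampend2",(200,165),(245,212)),("lampmid",(165,110),(215,120)),("box lamp",(150,50),(215,30))]:
    print(n,*tri("top",a,"side",b))
for X in [(560,180,270),(450,400,270),(530,20,230)]: print(proj("side",X),proj("top",X))
```

```text
[ 52.35397213 389.37401277] [-71.19258745 447.49933635] [741.79966286 600.8442504 ]
lampend [645.4 274.  259.3] [10.2 17.6]
lampend2 [638.  254.4 256.9] [1.3 2.4]
lampmid [685.  265.3 412.3] [12.6 23.8]
box lamp [715.4 232.3 533.9] [29.5 53.1]
[305.28188324 187.07257413] [231.98026011 201.54906629]
[343.95596682 295.23949573] [123.85363344 253.50795495]
[342.94753945 169.17436382] [309.0439398  218.28568344]
```

{"op": "send_rows", "data": {
  "deltas": [
    [[-0.0754,-0.054,-0.0224],[0,0,0]],
    [[-0.0754,-0.054,-0.0224],[0,0,0]],
    [[-0.0754,-0.054,-0.0224],[0,0,0]],
    [[-0.0754,-0.054,-0.0224],[0,0,0]],
    [[-0.0754,-0.054,-0.0224],[0,0,0]],
    [[-0.0754,-0.054,-0.0224],[0,0,0]],
    [[-0.0754,-0.054,-0.0224],[0,0,0]],
    [[-0.0754,-0.054,-0.0224],[0,0,0]],
    [[-0.0754,-0.054,-0.0224],[0,0,0]],
    [[-0.0754,-0.054,-0.0224],[0,0,0]]
  ],
  "grip": 0
}}

```text
time_s: 2.2
ee_pos: [450.9, 178.8, 340.7]
ee_rot: [180.0, 0.0, 162.9]
force: [0.2, 1.3, 0.1]
gripper_width: 91.1
gripper_force: 0.0
```

{"op": "send_rows", "data": {
  "deltas": [
    [[-0.054,-0.0566,0.02],[0,0,0]],
    [[-0.054,-0.0566,0.02],[0,0,0]],
    [[-0.054,-0.0566,0.02],[0,0,0]],
    [[-0.054,-0.0566,0.02],[0,0,0]]
  ]
}}

```text
time_s: 2.6
ee_pos: [520.5, 38.9, 299.7]
ee_rot: [180.0, 0.0, 162.9]
force: [0.5, 1.0, -0.9]
gripper_width: 91.5
gripper_force: 0.0
```

{"op": "send_rows", "data": {
  "deltas": [
    [[0,0,0],[0,0,0.264]],
    [[0,0,0],[0,0,0.264]],
    [[0,0,0],[0,0,0.264]],
    [[0,0,0],[0,0,0.264]],
    [[0,0,0],[0,0,0.264]],
    [[0,0,0],[0,0,0.264]],
    [[0,0,0],[0,0,0.264]],
    [[0,0,0],[0,0,0]],
    [[0,0,0],[0,0,0]]
  ]
}}

```text
time_s: 3.5
ee_pos: [520.0, 40.5, 299.9]
ee_rot: [180.0, -0.0, 110.1]
force: [-0.6, -0.5, -0.5]
gripper_width: 90.8
gripper_force: 0.0
```

Run:
```python
from h import *
s=state();print(s["time_s"],s["ee_pos"],s["ee_rot"],s["qpos"].round(1))
k=cal("wrist");im=grab_frame("wrist");cv2.imwrite("pics/w1.png",im[:,:,::-1]);np.savez("w1.npz",M=k[0],R=k[1],t=k[2])
for l in("bottle","code","reader","window"):print(l,[(round(d["p"],2),d["bbox"]) for d in trace("wrist",l)])
```

```text
3.5 [519.95292493  40.51603625 299.94205738] [ 1.79996818e+02 -2.08262572e-03  1.10097860e+02] [  3.2  11.3  89.    0.   79.7 -16.9]
bottle [(0.64, [302.2, 168.6, 32.2, 39.3]), (0.57, [261.7, 273.3, 27.9, 21.5])]
code [(0.95, [259.8, 273.0, 32.0, 20.8]), (0.7, [302.4, 171.8, 32.8, 38.4])]
reader [(0.59, [278.0, 145.7, 286.5, 100.4]), (0.41, [349.2, 0.0, 50.9, 44.7])]
window [(0.92, [279.2, 143.1, 284.3, 103.2])]
```

View pics/w1.png

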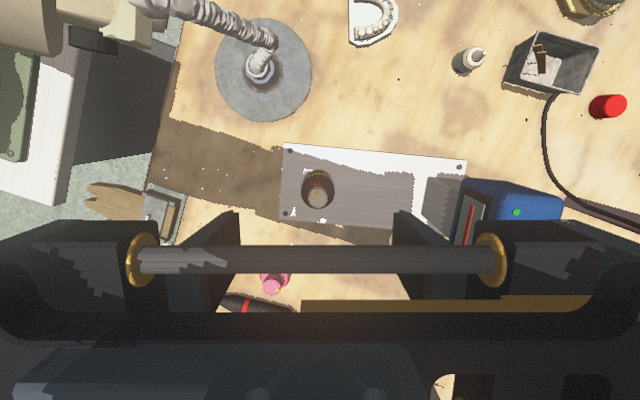

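The wrist view shows the amber bottle at (318,190), the plate's far edge running (283,143)–(467,160), and the head's window at (470,215). I'll go lower for the sticker heading.

{"op": "send_rows", "data": {
  "deltas": [
    [[0.004,0.0015,0.065],[0,0,0]],
    [[0.004,0.0015,0.065],[0,0,0]],
    [[0.004,0.0015,0.065],[0,0,0]],
    [[0.004,0.0015,0.065],[0,0,0]],
    [[0,0,0],[0,0,0]],
    [[0,0,0],[0,0,0]]
  ]
}}

```text
time_s: 4.35
ee_pos: [520.4, 49.1, 170.4]
ee_rot: [-180.0, -0.0, 110.0]
force: [0.5, 0.1, 1.1]
gripper_width: 91.5
gripper_force: 0.0
```

Run:
```python
from h import *
s=state();print(s["time_s"],s["ee_pos"],s["ee_rot"])
k=cal("wrist");im=grab_frame("wrist");cv2.imwrite("pics/w2.png",im[:,:,::-1]);np.savez("w2.npz",M=k[0],R=k[1],t=k[2])
for l in("bottle","code","reader"):print(l,[(round(d["p"],2),d["bbox"]) for d in trace("wrist",l)])
print("proj bottle",proj("wrist",(530,20,102)),proj("wrist",(530,20,8)))
w1=cv2.imread("pics/w1.png")
o=np.zeros((600,800,3),np.uint8)
o[:360,:]=cv2.resize(im[130:265,180:480,::-1],(800,360),interpolation=cv2.INTER_CUBIC)
o[365:,:480]=cv2.resize(w1[130:245,270:505],(480,235),interpolation=cv2.INTER_CUBIC)
cv2.imwrite("pics/crop2.png",o)
```

```text
4.35 [520.40650209  49.09916896 170.40740047] [-1.79999888e+02 -2.86908407e-03  1.09960862e+02]
bottle [(0.76, [290.7, 197.2, 47.5, 49.3]), (0.69, [244.8, 297.1, 36.8, 13.5])]
code [(0.74, [246.1, 292.6, 40.0, 18.9]), (0.67, [290.8, 197.1, 51.6, 47.9])]
reader [(0.77, [263.9, 158.8, 376.1, 86.3])]
proj bottle [313.63596413 248.35034007] [313.93023643 214.57249918]
```

View pics/crop2.png

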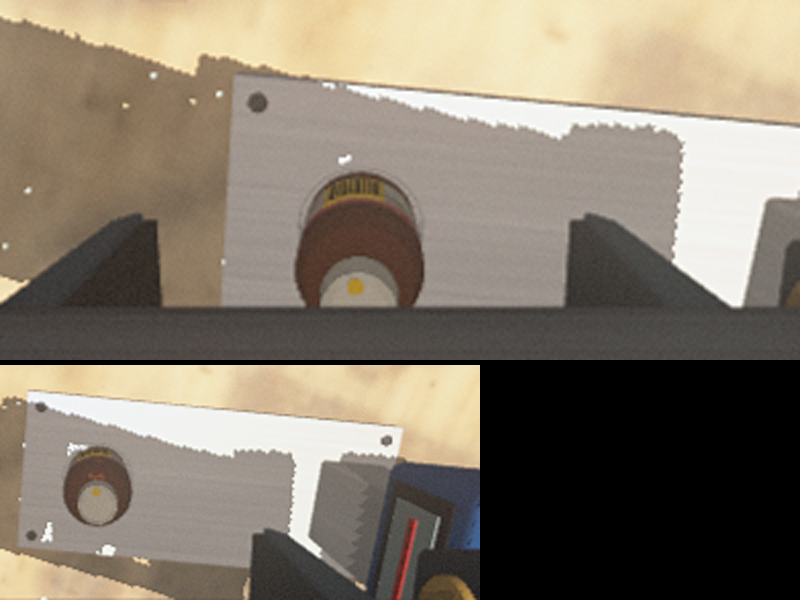

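The crop shows the sticker at its upper edge (crop column 354, bottle axis about 359), so it faces nearly along the tool x axis. The plate's far edge runs (237,75)–(800,126) in the crop. Now fitting both headings and the bottle axis.

Run:
```python
from h import *
def ld(n):
    z=np.load(n+".npz");return (z["M"],z["R"],z["t"]),cv2.imread(f"pics/{n}.png").astype(float)
def rayk(k,uv,z):
    M,R,t=k;d=R.T@np.linalg.inv(M)@[*uv,1];o=-R.T@t;return o+d*(z-o[2])/d[2]
def pk(k,X):
    q=k[0]@(k[1]@np.asarray(X,float)+k[2]);return q[:2]/q[2]
def edge(n,p,q,lab):
    k,im=ld(n);b=cv2.GaussianBlur(im[:,:,0],(0,0),.8);P=[]
    for u in range(int(p[0])+3,int(q[0])-3):
        v0=p[1]+(q[1]-p[1])*(u-p[0])/(q[0]-p[0]);r=np.arange(int(v0)-5,int(v0)+6)
        g=np.abs(b[r+1,u]-b[r-1,u]);i=g.argmax()
        if 0<i<10:
            a,c,d=g[i-1:i+2];P.append((u,r[i]+.5*(a-d)/(a-2*c+d)))
    W=np.array([rayk(k,x,14)[:2] for x in P])
    vx,vy,x0,y0=cv2.fitLine(W.astype(np.float32),cv2.DIST_HUBER,0,.5,.01).ravel()
    print(lab,len(P),"heading",np.degrees(np.arctan2(vy,vx))%180,"pt",x0,y0);return np.array([x0,y0]),np.array([vx,vy])
e1=edge("w1",(283,142.5),(466,160),"far w1")
e2=edge("w2",(180+237/2.667,130+75/2.667),(479,177),"far w2")
e3=edge("w1",(280,219.5),(392,230),"near w1")
for e in(e1,e2,e3):
    n=np.array([-e[1][1],e[1][0]]);print("offset of bottle(530,20) from edge",(np.array([530,20])-e[0])@n)
# holes
k1,_=ld("w1");h=[rayk(k1,x,14)[:2] for x in((270+40/2.0426,130+42/2.0435),(270+387/2.0426,130+75/2.0435))]
d=h[1]-h[0];print("holes heading",np.degrees(np.arctan2(d[1],d[0])),np.linalg.norm(d),h)
# bottle: yellow sticker
k,im=ld("w2");hsv=cv2.cvtColor(im.astype(np.uint8),cv2.COLOR_BGR2HSV)
m=cv2.inRange(hsv,(18,110,70),(35,255,255));_,l,st,c=cv2.connectedComponentsWithStats(m)
for s_,c_ in zip(st[1:],c[1:]):
    if s_[4]>3 and 280<c_[0]<345: print("yellow",s_,c_)
tr=max(trace("wrist","bottle"),key=lambda d:d["bbox"][3]);print(tr["bbox"])
ys,xs=np.nonzero(tr["pixels"])
for r in range(197,246,4):
    x=xs[ys==r]; print(r,x.min() if len(x) else None,x.max() if len(x) else None,end="; ")
print()
for X in[(530,20),(530,22),(528,20)]:
  for a in(108,112,116): print(X,a,[pk(k,(X[0]+23*np.cos(np.radians(a)),X[1]+23*np.sin(np.radians(a)),z)).round(1) for z in(25,38,51)],"axis",pk(k,(*X,68)).round(1),pk(k,(*X,102)).round(1))
```

```text
far w1 170 heading 14.604317 pt 570.07623 92.11021
far w2 201 heading 14.649546 pt 591.1926 97.39103
near w1 100 heading 14.667209 pt 562.62164 -29.75152
offset of bottle(530,20) from edge -59.67542651470603
offset of bottle(530,20) from edge -59.39912344150389
offset of bottle(530,20) from edge 56.390199698044626
holes heading 14.686877046153326 251.74502843963566 [array([473.33913779,  55.85326138]), array([716.85861086, 119.67978863])]
yellow [301 197  23  11 118] [312.55084746 200.96610169]
yellow [310 235   6   6  29] [312.68965517 237.10344828]
[290.7, 197.2, 47.5, 49.3]
197 305 325; 201 300 330; 205 297 332; 209 295 334; 213 294 335; 217 293 336; 221 292 337; 225 291 337; 229 290 338; 233 290 338; 237 291 337; 241 293 336; 245 None None; 
(530, 20) 108 [array([315.9, 198.9]), array([315.9, 202. ]), array([315.9, 205.4])] axis [315.1 234.5] [315.  249.5]
(530, 20) 112 [array([314.4, 198.9]), array([314.3, 202. ]), array([314.2, 205.4])] axis [315.1 234.5] [315.  249.5]
(530, 20) 116 [array([312.8, 199. ]), array([312.7, 202.1]), array([312.5, 205.6])] axis [315.1 234.5] [315.  249.5]
(530, 22) 108 [array([316.6, 197.1]), array([316.6, 200.2]), array([316.6, 203.5])] axis [315.8 232.6] [315.8 247.3]
(530, 22) 112 [array([315. , 197.1]), array([315. , 200.2]), array([314.9, 203.5])] axis [315.8 232.6] [315.8 247.3]
(530, 22) 116 [array([313.5, 197.2]), array([313.4, 200.3]), array([313.3, 203.6])] axis [315.8 232.6] [315.8 247.3]
(528, 20) 108 [array([314.1, 198.3]), array([314. , 201.4]), array([313.9, 204.7])] axis [313.  233.8] [312.6 248.7]
(528, 20) 112 [array([312.5, 198.3]), array([312.4, 201.4]), array([312.2, 204.8])] axis [313.  233.8] [312.6 248.7]
(528, 20) 116 [array([311. , 198.4]), array([310.8, 201.5]), array([310.6, 204.9])] axis [313.  233.8] [312.6 248.7]
```

{"op": "send_rows", "data": {
  "deltas": [
    [[-0.0292,-0.0007,0],[0,0,0]],
    [[-0.0292,-0.0007,0],[0,0,-0.159]],
    [[0,0,0.06],[0,0,0]],
    [[0,0,0.06],[0,0,0]],
    [[0,0,0.04],[0,0,0]],
    [[0,0,0.04],[0,0,0]],
    [[0,0,0.04],[0,0,0]],
    [[0,0,0],[0,0,0]],
    [[0,0,0],[0,0,0]]
  ]
}}

```text
time_s: 5.5
ee_pos: [529.9, 20.8, 50.4]
ee_rot: [180.0, 0.0, 114.5]
force: [0.6, 0.1, 0.4]
gripper_width: 91.5
gripper_force: 0.0
```

{"op": "send_rows", "data": {
  "deltas": [
    [[0,0,0],[0,0,0]],
    [[0,0,0],[0,0,0]],
    [[0,0,0],[0,0,0]],
    [[0,0,0],[0,0,0]],
    [[0,0,0],[0,0,0]],
    [[0,0,0],[0,0,0]],
    [[0,0,0],[0,0,0]],
    [[0,0,0],[0,0,0]],
    [[0,0,0],[0,0,0]],
    [[0,0,0],[0,0,0]]
  ],
  "grip": 1,
  "grip_force": 12
}}

```text
time_s: 6.5
ee_pos: [529.4, 21.4, 50.0]
ee_rot: [180.0, -0.0, 114.5]
force: [-0.7, 0.1, 1.6]
gripper_width: 43.6
gripper_force: 12.0
```

{"op": "send_rows", "data": {
  "deltas": [
    [[0,0,0],[0,0,0.1743]],
    [[0,0,0],[0,0,0.1743]],
    [[0,0,0],[0,0,0.1743]],
    [[0,0,0],[0,0,0.1743]],
    [[0,0,0],[0,0,0.1743]],
    [[0,0,0],[0,0,0.1743]],
    [[0,0,0],[0,0,0.1743]],
    [[0,0,0],[0,0,0.1743]],
    [[0,0,0],[0,0,0.1743]],
    [[0,0,0],[0,0,0.1743]]
  ]
}}

```text
time_s: 7.5
ee_pos: [529.6, 21.4, 50.0]
ee_rot: [180.0, -0.0, 64.4]
force: [0.3, -0.3, 0.6]
gripper_width: 44.0
gripper_force: 12.0
```

{"op": "send_rows", "data": {
  "deltas": [
    [[0,0,0],[0,0,0.1743]],
    [[0,0,0],[0,0,0.1743]],
    [[0,0,0],[0,0,0.1743]],
    [[0,0,0],[0,0,0.1743]],
    [[0,0,0],[0,0,0.1743]],
    [[0,0,0],[0,0,0.1743]],
    [[0,0,0],[0,0,0.1743]],
    [[0,0,0],[0,0,0.1743]],
    [[0,0,0],[0,0,0.1743]],
    [[0,0,0],[0,0,0.1743]]
  ]
}}

```text
time_s: 8.5
ee_pos: [529.5, 21.4, 50.0]
ee_rot: [180.0, -0.0, 14.4]
force: [0.2, 0.0, 1.2]
gripper_width: 44.1
gripper_force: 12.0
```

{"op": "send_rows", "data": {
  "deltas": [
    [[0,0,0],[0,0,0]],
    [[0,0,0],[0,0,0]]
  ]
}}

```text
time_s: 8.7
ee_pos: [529.5, 21.4, 50.0]
ee_rot: [180.0, -0.0, 14.7]
force: [1.3, -0.2, 1.0]
gripper_width: 43.9
gripper_force: 12.0
```

{"op": "send_rows", "data": {
  "deltas": [
    [[0,0,0],[0,0,0]],
    [[0,0,0],[0,0,0]],
    [[0,0,0],[0,0,0]],
    [[0,0,0],[0,0,0]],
    [[0,0,0],[0,0,0]],
    [[0,0,0],[0,0,0]],
    [[0,0,0],[0,0,0]],
    [[0,0,0],[0,0,0]]
  ],
  "grip": 0
}}

```text
time_s: 9.5
ee_pos: [529.4, 21.4, 49.9]
ee_rot: [-180.0, -0.0, 14.6]
force: [-0.3, -0.2, 0.2]
gripper_width: 91.5
gripper_force: 0.0
```

{"op": "send_rows", "data": {
  "deltas": [
    [[0,0,-0.06],[0,0,0]],
    [[0,0,-0.06],[0,0,0]],
    [[0,0,-0.06],[0,0,0]],
    [[0,0,-0.06],[0,0,0]],
    [[0.05,0,0],[0,0,0]],
    [[0.049,0,0],[0,-0.2618,0]],
    [[0,0,0],[0,-0.2618,0]],
    [[0.0181,0,0.0676],[0,0,0]],
    [[0,0,0],[0,0,0]],
    [[0,0,0],[0,0,0]]
  ]
}}

```text
time_s: 10.5
ee_pos: [576.5, 33.8, 134.7]
ee_rot: [-180.0, 15.1, 14.6]
force: [-0.1, -0.4, 0.8]
gripper_width: 91.2
gripper_force: 0.0
```

Run:
```python
from h import *
s=state();print(s["time_s"],s["ee_pos"],s["ee_rot"])
k=cal("wrist");im=grab_frame("wrist");cv2.imwrite("pics/w3.png",im[:,:,::-1]);np.savez("w3.npz",M=k[0],R=k[1],t=k[2])
tr=trace("wrist","bottle");print([(round(d["p"],2),d["bbox"]) for d in tr])
hsv=cv2.cvtColor(im,cv2.COLOR_RGB2HSV)
m=cv2.inRange(hsv,(18,110,70),(35,255,255));_,l,st,c=cv2.connectedComponentsWithStats(m)
for s_,c_ in zip(st[1:],c[1:]):
    if s_[4]>3: print("yellow",s_,c_)
for z in(8,38,68,102): print(z,proj("wrist",(529.5,21.4,z)))
cv2.imwrite("pics/crop3.png",cv2.resize(im[140:290,220:420,::-1],(800,600),interpolation=cv2.INTER_CUBIC))
```

```text
10.5 [576.51257141  33.83655593 134.65361861] [-179.96978276   15.12084907   14.636271  ]
[(0.82, [288.7, 189.4, 59.0, 95.0]), (0.82, [433.7, 226.3, 26.0, 19.5])]
yellow [609 146  31  73 369] [624.03794038 170.32791328]
yellow [612 163   4   3   7] [613.57142857 163.71428571]
yellow [602 169  10  10  24] [606.16666667 173.91666667]
yellow [600 179   4   4   6] [601.16666667 180.66666667]
yellow [598 184   3   5   6] [598.66666667 186.16666667]
yellow [601 186   3   2   4] [602.  186.5]
yellow [598 192  12  19  56] [604.69642857 201.67857143]
yellow [303 195  25  17 270] [315.34074074 202.75185185]
yellow [600 194   5   6  11] [602.09090909 196.45454545]
yellow [630 201  10  10  55] [635.61818182 205.16363636]
yellow [125 233  28  54 498] [134.39558233 265.09036145]
yellow [143 234  10  10  41] [147.41463415 238.26829268]
yellow [441 234  20  11  95] [451.26315789 238.69473684]
yellow [491 234   5   4   7] [493.         235.57142857]
yellow [479 239  29  48 431] [497.39675174 267.46171694]
yellow [141 242   2   3   4] [141.75 242.75]
yellow [489 242   3   3   4] [489.75 243.  ]
yellow [ 301  295  291   17 3372] [457.16725979 304.47449585]
yellow [456 398   3   2   5] [457.2 398.4]
yellow [460 398   3   2   4] [460.75 398.75]
8 [316.6785239  206.32602868]
38 [316.72556163 222.66331915]
68 [316.78241961 242.41141096]
102 [316.86313422 270.44546042]
```

View pics/crop3.png

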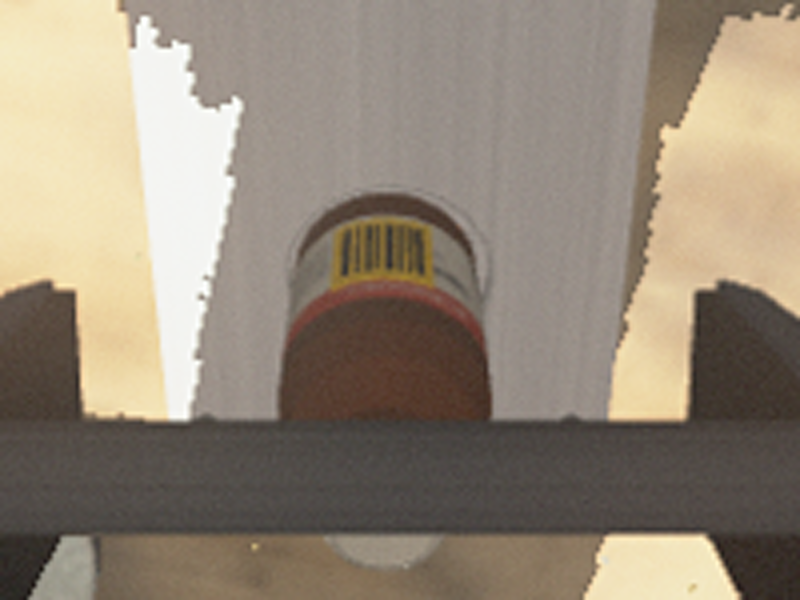

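The sticker now faces the head: it is at crop (332–436, 218–290) and the bottle silhouette is 280–490. I'll refine the residual heading numerically.

Run:
```python
from h import *
z=np.load("w3.npz");k=(z["M"],z["R"],z["t"]);im=cv2.imread("pics/w3.png");pk=lambda X:(lambda q:q[:2]/q[2])(k[0]@(k[1]@np.array(X,float)+k[2]))
hsv=cv2.cvtColor(im,cv2.COLOR_BGR2HSV).astype(int)
R=im[:,:,2].astype(float);B=im[:,:,0].astype(float)
Y=cv2.resize((R-B)[185:250,280:355],None,fx=8,fy=8,interpolation=cv2.INTER_CUBIC)
# sticker edges per row: strongest R-B gradients near 303 and 328
f=lambda c:(c+.5)/8-.5
for r in range(196,211,2):
    row=Y[int((r-185+.5)*8)];g=np.gradient(cv2.GaussianBlur(row.reshape(1,-1),(0,0),3).ravel())
    cols=np.array([f(i)+280 for i in range(len(row))])
    L=(cols>299)&(cols<308);Q=(cols>322)&(cols<333)
    l=cols[L][g[L].argmax()];q=cols[Q][g[Q].argmin()];print("st",r,l.round(2),q.round(2),((l+q)/2).round(2))
# silhouette vs grey plate
for r in range(212,243,4):
    row=np.abs(np.gradient(cv2.GaussianBlur(cv2.resize(im[r:r+1,280:355,1].astype(float),None,fx=8,fy=1,interpolation=cv2.INTER_CUBIC),(0,0),5).ravel()))
    cols=np.array([f(i)+280 for i in range(len(row))])
    L=(cols>285)&(cols<297);Q=(cols>337)&(cols<349)
    l=cols[L][row[L].argmax()];q=cols[Q][row[Q].argmax()];print("sil",r,l.round(2),q.round(2),((l+q)/2).round(2))
for a in(10,14.65,20):
    print(a,[pk((529.5+22.7*np.cos(np.radians(a+d)),21.4+22.7*np.sin(np.radians(a+d)),zz)).round(1).tolist() for zz in(25,51) for d in(28,0,-28)])
```

```text
st 196 304.94 326.94 315.94
st 198 307.44 327.44 317.44
st 200 307.31 327.56 317.44
st 202 302.81 327.56 315.19
st 204 302.81 327.56 315.19
st 206 306.56 327.56 317.06
st 208 306.56 327.81 317.19
st 210 302.19 327.81 315.0
sil 212 291.81 342.31 317.06
sil 216 291.81 341.06 316.44
sil 220 292.69 340.06 316.38
sil 224 290.94 340.81 315.88
sil 228 290.19 341.31 315.75
sil 232 289.94 341.69 315.81
sil 236 289.31 342.19 315.75
sil 240 288.94 342.56 315.75
10 [[307.4, 195.8], [319.1, 194.1], [330.3, 197.4], [306.6, 210.4], [319.3, 208.6], [331.6, 212.2]]
14.65 [[305.6, 196.5], [317.1, 194.0], [328.6, 196.5], [304.6, 211.2], [317.2, 208.5], [329.7, 211.2]]
20 [[303.6, 197.6], [314.8, 194.1], [326.6, 195.7], [302.5, 212.3], [314.7, 208.6], [327.5, 210.3]]
```

{"op": "send_rows", "data": {
  "deltas": [
    [[-0.0181,0,-0.0676],[0,0,0]],
    [[0,0,0],[0,0.2618,0]],
    [[-0.049,0,0],[0,0.2618,0]],
    [[-0.05,0,0],[0,0,0]],
    [[0,0,0],[0,0,0]],
    [[0,0,0.06],[0,0,0]],
    [[0,0,0.06],[0,0,0]],
    [[0,0,0.06],[0,0,0]],
    [[0,0,0.06],[0,0,0]],
    [[0,0,0],[0,0,0]]
  ]
}}

```text
time_s: 11.6
ee_pos: [528.0, 21.5, 51.0]
ee_rot: [-179.9, 0.3, 14.6]
force: [-1.4, -0.0, -0.2]
gripper_width: 90.9
gripper_force: 0.0
```

{"op": "send_rows", "data": {
  "deltas": [
    [[0,0,0],[0,0,0]],
    [[0,0,0],[0,0,0]],
    [[0,0,0],[0,0,0]],
    [[0,0,0],[0,0,0]],
    [[0,0,0],[0,0,0]],
    [[0,0,0],[0,0,0]],
    [[0,0,0],[0,0,0]],
    [[0,0,0],[0,0,0]],
    [[0,0,0],[0,0,0]],
    [[0,0,0],[0,0,0]]
  ],
  "grip": 1,
  "grip_force": 15
}}

```text
time_s: 12.6
ee_pos: [529.7, 21.5, 53.4]
ee_rot: [180.0, -0.0, 14.6]
force: [-1.6, -0.2, 4.1]
gripper_width: 43.4
gripper_force: 15.0
```

{"op": "send_rows", "data": {
  "deltas": [
    [[0,0,0],[0,0,0.026]],
    [[0,0,0],[0,0,0.026]],
    [[0,0,0],[0,0,0]],
    [[0,0,0],[0,0,0]],
    [[0,0,0],[0,0,0]],
    [[0,0,0],[0,0,0]],
    [[0,0,0],[0,0,0]]
  ]
}}

```text
time_s: 13.3
ee_pos: [529.8, 21.5, 53.4]
ee_rot: [180.0, -0.0, 13.1]
force: [-0.7, -0.4, 5.2]
gripper_width: 43.6
gripper_force: 15.0
```

{"op": "send_rows", "data": {
  "deltas": [
    [[0,0,-0.01],[0,0,0]],
    [[0,0,-0.024],[0,0,0]],
    [[0,0,-0.03],[0,0,0]],
    [[0,0,-0.035],[0,0,0]],
    [[0,0,-0.035],[0,0,0]],
    [[0,0,-0.035],[0,0,0]],
    [[0,0,-0.035],[0,0,0]],
    [[0,0,-0.03],[0,0,0]],
    [[0,0,-0.014],[0,0,0]],
    [[0,0,-0.006],[0,0,0]]
  ]
}}

```text
time_s: 14.3
ee_pos: [529.7, 21.5, 181.0]
ee_rot: [180.0, -0.1, 13.1]
force: [-0.5, 0.7, -0.6]
gripper_width: 43.6
gripper_force: 15.0
```

{"op": "send_rows", "data": {
  "deltas": [
    [[0,0,0],[0,0,0]],
    [[0,0,0],[0,0,0]],
    [[0,0,0],[0,0,0]],
    [[0,0,0],[0,0,0]],
    [[0,0,0],[0,0,0]]
  ]
}}

```text
time_s: 14.8
ee_pos: [529.4, 21.4, 179.8]
ee_rot: [-180.0, 0.0, 13.1]
force: [0.3, -0.6, -1.5]
gripper_width: 43.6
gripper_force: 15.0
```

Run:
```python
from h import *
s=state();print(s["time_s"],s["ee_pos"],s["ee_rot"],s["force"])
im=grab_frame("side");print([(round(d["p"],2),d["bbox"]) for d in trace("side","bottle")],[(round(d["p"],2),d["bbox"]) for d in trace("side","window")])
for z in(135,195,229): print(z,proj("side",(529.5,21.4,z)))
r=np.radians(14.65);o=np.array([529.5,21.4]);u=np.array([np.cos(r),np.sin(r)]);n=np.array([-u[1],u[0]])
for z in(122,165,208): print("headcorner",z,proj("side",(*(o+155*u+48*n),z)),proj("side",(*(o+155*u),z)))
u0,v0=np.int32(proj("side",(529.5,21.4,180)))
a=im[v0-90:v0+90,u0-120:u0+60]; cv2.imwrite("pics/s2.png",cv2.resize(a[:,:,::-1],(600,600),interpolation=cv2.INTER_CUBIC));print(u0-120,v0-90)
cv2.imwrite("pics/side2.png",im[:,:,::-1])
```

```text
14.8 [529.43193113  21.44843773 179.76973551] [-1.79986472e+02  3.88428826e-02  1.31369774e+01] [ 0.25211049 -0.60930223 -1.54395685]
[(0.72, [332.4, 202.0, 23.8, 12.1]), (0.67, [350.3, 196.9, 20.9, 35.7])] [(0.67, [241.3, 170.2, 127.1, 106.5])]
135 [342.13404045 209.15557493]
195 [342.69736343 184.69128432]
229 [343.03704741 169.93930765]
headcorner 122 [268.15822332 227.34995261] [270.93355635 214.68082703]
headcorner 165 [266.38529255 209.78329951] [269.33229159 197.68898742]
headcorner 208 [264.50419545 191.14490657] [267.63865492 179.71694229]
222 100
```

View pics/s2.png

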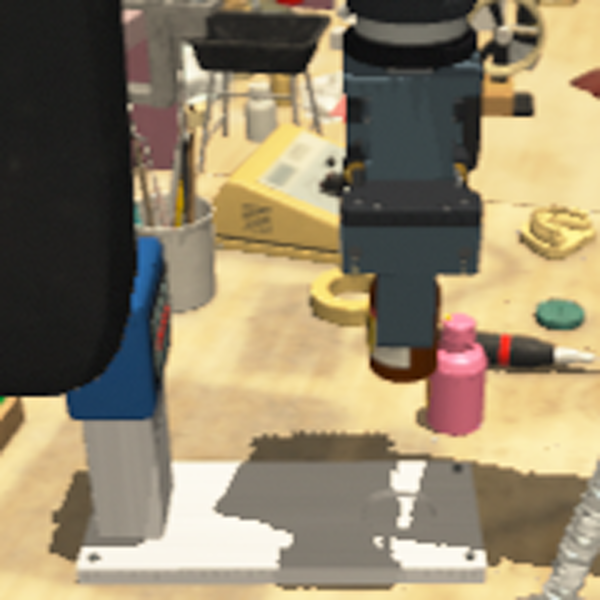

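Run:
```python
from h import *
im=cv2.imread("pics/side2.png").astype(float)
print("rim",proj("side",(525.2,43.5,135)),"for +5mm",proj("side",(525.2,43.5,140)))
print("rim at start",proj("side",(525.2,43.5,8)))
g=cv2.imread("pics/side0.png").astype(float)
print("now",[(v,im[v,340:346].mean(0).round().tolist()) for v in range(208,220)])
print("start",[(v,g[v,340:346].mean(0).round().tolist()) for v in range(254,266)])
```

```text
rim [341.95654986 214.8495991 ] for +5mm [342.00238166 212.85255271]
rim at start [340.88560506 261.51427541]
now [(208, [110.0, 134.0, 150.0]), (209, [103.0, 128.0, 144.0]), (210, [49.0, 69.0, 95.0]), (211, [2.0, 31.0, 72.0]), (212, [3.0, 32.0, 72.0]), (213, [4.0, 32.0, 72.0]), (214, [41.0, 76.0, 116.0]), (215, [142.0, 208.0, 238.0]), (216, [162.0, 228.0, 248.0]), (217, [164.0, 230.0, 249.0]), (218, [166.0, 230.0, 249.0]), (219, [167.0, 231.0, 249.0])]
start [(254, [0.0, 84.0, 109.0]), (255, [0.0, 128.0, 166.0]), (256, [87.0, 146.0, 170.0]), (257, [55.0, 86.0, 109.0]), (258, [8.0, 34.0, 73.0]), (259, [3.0, 30.0, 71.0]), (260, [116.0, 139.0, 165.0]), (261, [218.0, 233.0, 241.0]), (262, [230.0, 242.0, 247.0]), (263, [231.0, 243.0, 248.0]), (264, [230.0, 242.0, 247.0]), (265, [229.0, 241.0, 246.0])]
```

{"op": "send_rows", "data": {
  "deltas": [
    [[0,0,0.002],[0,0,0]],
    [[0,0,0],[0,0,0]],
    [[0,0,0],[0,0,0]],
    [[0,0,0],[0,0,0]],
    [[0,0,0],[0,0,0]],
    [[0,0,0],[0,0,0]],
    [[0,0,0],[0,0,0]],
    [[0,0,0],[0,0,0]]
  ]
}}

```text
time_s: 15.75
ee_pos: [529.6, 21.5, 179.1]
ee_rot: [-180.0, -0.0, 13.1]
force: [0.7, -0.5, -1.3]
gripper_width: 43.8
gripper_force: 15.0
```

```bash
python3 -c "
from workcell import *
print(state()['ee_pos'],job_done())"
```

```text
the job is handed in; nothing more can be done
[529.57756884  21.45494589 179.14478001] None
```

I turned the amber bottle in the recess until its sticker faced the window (to within about 2° by my measurement), lifted it straight up about 126 mm to window height (to within about 2 mm), and handed the job in at 15.75 s with the gripper still holding it there; the bystanders were not touched.

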